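# Lock the turned jar in its holder and set its screw lid

## Robot

A 6-joint arm with a two-finger parallel gripper is mounted at the origin on the work surface. World frame = base frame: x ahead of the robot, y to its left, z up, the work surface at z = 0. Lengths are in mm, angles in rad, forces in N, time in s.
With the tool pointing down it reaches from about 350 to 975 mm from the base axis. Payload 7.1 kg.
Tool frame: the origin (TCP) lies between the finger pads; the fingertips stand 17 mm ahead of it and the grasp point (between the pads) lies 2 mm behind it; z points along the fingers, y is the line along which they close (so a half turn about z gives the same grasp; the last joint's range is limited). The gripper opens to 88 mm and grips with 3 to 60 N. Pads are 20 mm wide; open, the fingers measure 115 mm over their backs; the gripper's body (75 mm by 178 mm) begins 61 mm behind the grasp point.
Start: joints at [-1.139, 0.423, 1.63, -0, 1.089, -0.019], TCP at [272.318, -562.537, 239.675] pointing down, gripper open.
Joint ranges: [-3, 3], [-0.9, 2.11], [0.09, 2.58], [-1.31, 4.45], [0.11, 2.69], [-2.54, 2.54]. Speed limits (rad/s): [2.39, 2.39, 3.01, 3.14, 3.14, 3.14].

## Interface

Orientations are given as a rotation vector (axis times angle).
In Python, from workcell import ctrl, get_image gives the robot as it stands (ctrl), with the cameras as plain functions.
- The arm moves only by the shell command python3 jog.py 'ROWS' [OPENING]. ROWS is a JSON object whose key "segments" holds a list of rows, 1 to 5 of them, each of 6 numbers: dx, dy, dz in mm, then a rotation vector rx, ry, rz in rad; each row shifts and turns the commanded pose from where the row before left it, along the tool's axes as they then stand; what a row does not reach is not made up. A row lasts 1/12 s, in which the tool goes at most 41.7 mm and 0.125 rad, less where a joint would pass 70% of its speed; a pose out of reach is approached as far as the arm can. OPENING is the finger opening in mm, set as the command begins (- or left out keeps the last). The fingers move at their own pace and stop on an object; the grip force is fixed at half the most. Time passes only in rows, so rows that do not move let the fingers close. It prints the time, the measured TCP pose, the force, the opening and the grip force at its end. Input that does not fit is refused with a message, and nothing moves.
- ctrl.get_obs(): the state, without advancing time (a new reading comes with each control period).
- get_image(name): name is "scene" or "top" or "wrist"; returns a dict with "img" (480x640x3 uint8, red, green, blue), "fx", "fy", "cx", "cy" (pixels), "R" (3x3) and "t" (3): a world point X has camera coordinates R X + t. Camera axes: x right, y down, z forward; pixel columns grow to the right and rows downward; lengths in mm; the calibration is good to about 2 mm. A picture is of the moment at which its call begins. There is no depth.
- ctrl.close_job(): hands the job in; it is judged then, once.
The state is a dict: "t": time; "qpos": joint angles; "qvel": joint speeds; "joint_torque": joint torques, N m; "ee_pos": TCP position; "orientation": TCP orientation; "ft_force": force on the tool from outside, world axes, zero at the start; "moment": the same for the moment, N m; "width": finger opening in mm; "grasp_force": force on a finger pad.
Only numpy, scipy, OpenCV 4.12 (cv2) and the standard library are available. Lean on these libraries where they do the work, as an engineer would, in place of code of your own. Each camera call takes 0.05 s, during which the arm holds its last target. There are 200 camera calls.

## Task

On the souvenir stall, first swing the wooden keeper bar of the holder shut until it rests fully home in its catch, so that the jar cannot lift or come out. Then screw the jar's turtle lid clockwise until it bottoms out, back it off a quarter turn so that the wood will not seize in the damp, and finish still gripping the lid there, with the keeper closed, the jar in its pocket and the other wares left where they stand.

Things in the scene. Friction and masses are not known exactly. Their poses are not given: they have to be found in the camera images.
- holder: Fixed wooden board 200 x 160 x 20 mm. Origin: centre of its underside, on the table; z up. On it, centred, low strips (to 29 mm above the table) make a square pocket for the jar's foot, 1.5 mm play each side. Hinge post at holder (70, -46) mm; C-shaped catch, open to the holder's -y side, at (-74, -46) mm, 16 mm long in x, its roof 51 mm above the table.
- keeper (a joint): Angle of the keeper bar about its upright hinge, rad: 0 = closed (hard stop; bar along the holder's -x, in the catch and over the edge of the jar's foot), growing as it swings out, anticlockwise from above, to the holder's -y side; up to 1.4. Starts open at 0.6 to 1.2. Stiff hinge: stays where it is left; about 0.5 N at the peg moves it.
- keeper_peg (a point): Centre of the top face of the round upright peg, 14 mm in diameter, near the keeper bar's free end: 72 mm above the table, 27 mm proud of the bar (195 x 18 x 10 mm, its top 44.5 mm above the table). 175 mm from the hinge axis; at holder (-105, -46) mm when closed.
- keeper_hinge (a point): Point on the keeper's upright hinge axis at holder (70, -46) mm, 39.5 mm above the table.
- jar: Loose turned wooden jar, 0.4 to 0.7 kg with its lid, standing in the holder's pocket: square foot 90 x 90 x 12 mm, round body 60 mm in diameter up to 62 mm above the foot's underside. Origin: centre of its underside, which rests 20 mm above the table; z up.
- lid: Round wooden screw lid on the jar, 56 mm in diameter, 24 mm high, fluted rim, a low turtle (11 mm high) carved on top, head along the lid's +x. Origin: centre of the lid's underside, on the jar's axis, 85 mm above the table when bottomed out; z up. Already started on the thread: it needs only turning and cannot come off. Grip it across the rim from above, at any yaw.
- lid_turn (a joint): Turn of the lid from bottomed out, rad: 0 = bottomed out (hard stop), positive = unscrewed (anticlockwise from above); a quarter turn is 1.571. Starts at 1.2 to 3.0; the thread reaches to 5.5. The lid rises 1 mm per rad of unscrewing (6.3 mm a turn) and stays where it is left; thread friction 0.06 N m.
- bowl: Bystander: wooden bowl, 74 mm wide, 30 mm high, beside the holder's +y edge. Origin under its centre. Leave it alone.
- turtle: Bystander: carved turtle, about 80 mm long, 21 mm high, beside the holder's +y edge. Origin under its centre. Leave it alone.
- spoon: Bystander: wooden spoon, 190 mm long, lying beyond the holder's +x edge. Leave it alone.
- cup_a: Bystander: wooden cup, 68 mm wide, 100 mm high. Origin under its centre. Leave it alone.
- cup_b: Bystander: wooden cup, 60 mm wide, 75 mm high. Origin under its centre. Leave it alone.
- plain_jar: Bystander: closed wooden jar with a small knob, 64 mm wide, 80 mm high, standing alone on the table, not in the holder. Origin under its centre. Leave it alone.
- fish: Bystander: carved fish, 83 mm long, 14 mm high. Origin under its centre. Leave it alone.

How it is judged:
By the outcome, as a careful person would: the job done as asked, in the order asked, and still so for the second after the job is handed in, while the arm keeps its last pose, push and grip.
It also fails if it takes over 67 s, if anything falls off the work surface, if the arm or the gripper's body presses on something with over 40 N, if the wrist force passes 120 N, or if a joint passes its speed limit or range.

## Working session

There is one attempt and no reset: what is moved stays moved. The work goes in short steps, Python scripts to look and compute and a shell command to move; the robot and the scene stay as the last step left them, time stands still between calls to the robot, and variables do not carry over. Pictures are saved under pics/ and viewed, at most 10 in all, crops included, and the job is handed in when it is done.

```bash
ls; mkdir -p pics
python3 - <<'E'
from workcell import ctrl, get_image
import cv2
o=ctrl.get_obs();print(o)
for n in("top","scene"):
    d=get_image(n);cv2.imwrite(f"pics/{n}0.png",d["img"][:,:,::-1]);print(n,d["fx"],d["cx"],d["cy"],d["R"],d["t"])
E
```

```text
jog.py
pics
workcell.py
{'t': 0.0, 'qpos': array([-1.13899459e+00,  4.23841099e-01,  1.63067604e+00, -2.96207852e-05,
        1.08863265e+00, -1.90506638e-02]), 'qvel': array([-0.00152385,  0.00022535,  0.00023915,  0.00169035, -0.0031629 ,
        0.00090706]), 'joint_torque': array([ 2.32257844e-03, -5.44619536e+01, -2.73671329e+01,  6.43887394e-02,
        2.26628466e-02, -1.08344707e-04]), 'ee_pos': array([ 272.09686914, -562.06747664,  238.90701808]), 'orientation': array([-3.06062184e+00, -7.01896010e-01,  5.41276827e-04]), 'ft_force': array([-0.36734424,  0.04239025, -0.25068268]), 'moment': array([ 0.02068433, -0.05828091,  0.02591196]), 'grasp_force': 0.0, 'width': 88.02279571512558}
top 456.7195913918878 313.46129089029307 232.69222118011697 [[ 0.02255938 -0.99974089 -0.00303722]
 [-0.99726446 -0.0222894  -0.07047544]
 [ 0.07038948  0.0046188  -0.99750889]] [ -10.63981627  578.74085994 1230.52928067]
scene 617.6174332254188 317.98576514508005 249.4943243614922 [[ 0.87972531  0.47547881 -0.00181362]
 [ 0.3482404  -0.646898   -0.67841846]
 [-0.32374683  0.59619031 -0.73467347]] [-482.94622572 -164.79715431 1841.08824186]
```

View pics/top0.png

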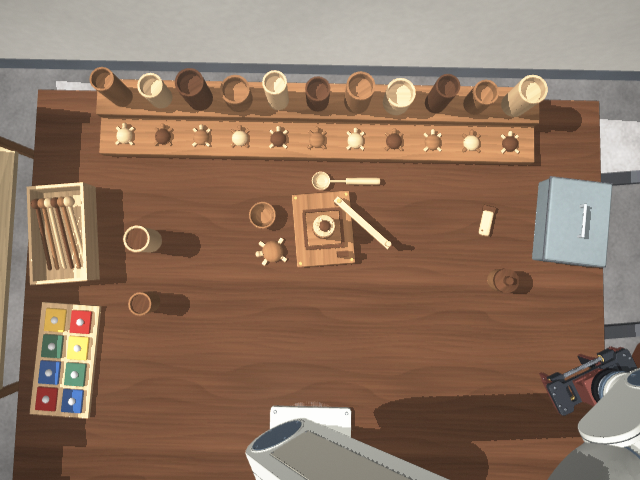

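View pics/scene0.png

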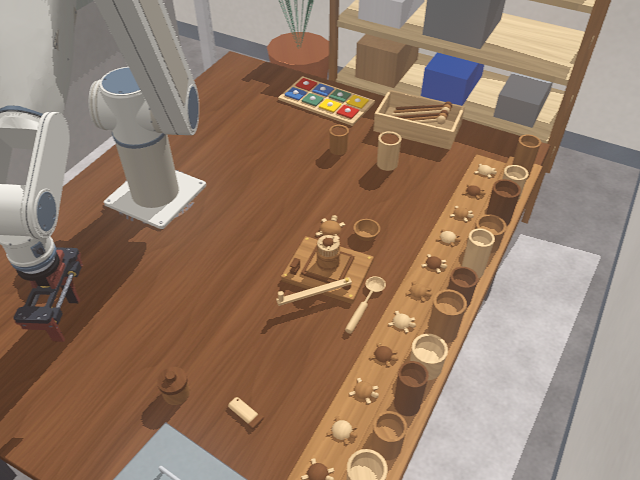

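The top view has the holder at about (324,229), the hinge near (340,202), the bar's free end near (388,245) and the catch near (345,254). The scene view agrees. Next I'll enlarge both crops.

```bash
cat > h.py <<'E'
import numpy as np, cv2
from workcell import ctrl, get_image
from scipy.spatial.transform import Rotation as Rn
def ray(d,u,v,z):
    R,t=np.array(d["R"]),np.array(d["t"]); c=-R.T@t
    w=R.T@np.array([(u-d["cx"])/d["fx"],(v-d["cy"])/d["fy"],1])
    return c+w*(z-c[2])/w[2]
def proj(d,X):
    p=np.array(d["R"])@np.array(X)+d["t"]; return p[0]/p[2]*d["fx"]+d["cx"],p[1]/p[2]*d["fy"]+d["cy"]
def crop(d,u0,v0,w,h,s,f):
    cv2.imwrite(f,cv2.resize(d["img"][v0:v0+h,u0:u0+w,::-1],None,fx=s,fy=s,interpolation=cv2.INTER_CUBIC))
def tool(v):  # world vector -> tool axes
    return Rn.from_rotvec(ctrl.get_obs()["orientation"]).inv().apply(v)
E
python3 - <<'E'
from h import *
a=cv2.imread("pics/top0.png")[180:280,280:400];b=cv2.imread("pics/scene0.png")[225:315,265:385]
f=lambda x:cv2.resize(x,(600,int(x.shape[0]*5)),interpolation=cv2.INTER_CUBIC)
cv2.imwrite("pics/c1.png",f(a));cv2.imwrite("pics/c2.png",f(b))
E
```

```text
(no output)
```

View pics/c1.png

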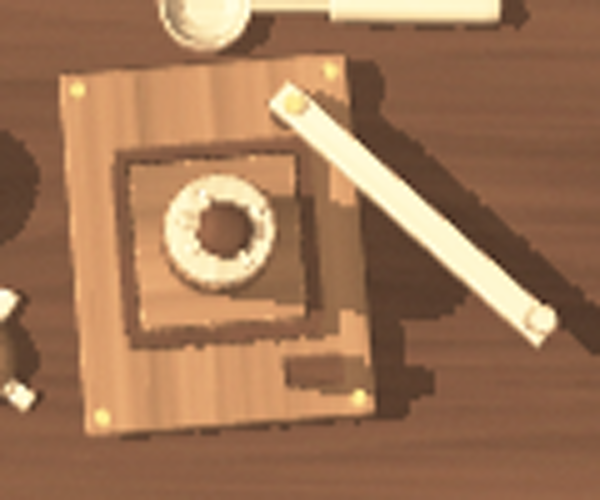

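View pics/c2.png

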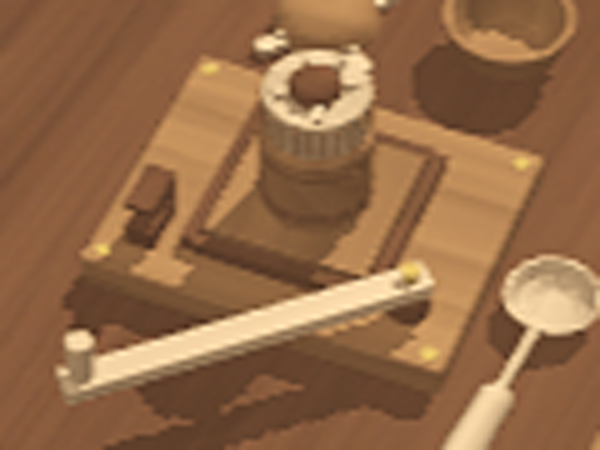

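The crops show the board corners, hinge pin, peg top, catch and lid clearly. The peg is at top-crop (541,316) and scene-crop (79,341), the hinge pin at top-crop (294,103), and the lid at top-crop (220,232).

Run:
```python
from h import *
T=get_image("top");S=get_image("scene")
t=lambda x,y,z:ray(T,280+x/5-.4,180+y/5-.4,z)
s=lambda x,y,z:ray(S,265+x/5-.4,225+y/5-.4,z)
np.set_printoptions(precision=1,suppress=True)
C=[t(*p,20) for p in[(60,75),(345,55),(375,412),(88,435)]]
c=np.mean(C,0);print("corners",*C,"ctr",c)
print("sides",[np.linalg.norm(C[i]-C[i-1]) for i in range(4)])
y=[(C[0]-C[3]),(C[1]-C[2])];print("yaw x",[np.degrees(np.arctan2(v[1],v[0])) for v in y])
y=[(C[0]-C[1]),(C[3]-C[2])];print("yaw y",[np.degrees(np.arctan2(v[1],v[0]))-90 for v in y])
print("hinge",t(294,103,46),s(409,273,46))
print("peg",t(541,316,72),s(79,341,72))
print("lid top",t(220,232,111),s(317,85,111))
print("screws top",[t(*p,20)[:2] for p in[(78,90),(331,72),(359,398),(102,417)]])
print("screws scene",[s(*p,20)[:2] for p in[(521,162),(430,354),(101,250),(209,68)]])
```

```text
corners [682.8  65.   20. ] [697.3 -91.9  20. ] [ 501.3 -111.6   20. ] [485.2  44.6  20. ] ctr [591.7 -23.5  20. ]
sides [np.float64(198.56324258594375), np.float64(157.53113226409783), np.float64(197.05439021160177), np.float64(156.9993879014929)]
yaw x [np.float64(5.895612186859326), np.float64(5.743352934605657)]
yaw y [np.float64(5.314115411917129), np.float64(5.8630545166087416)]
hinge [666.3 -63.   46. ] [663.6 -61.4  46. ]
peg [ 553.  -193.2   72. ] [ 551.4 -195.3   72. ]
lid top [590.1 -23.4 111. ] [590.2 -22.7 111. ]
screws top [array([674.6,  54.8]), array([687.7, -84.3]), array([ 508.7, -102.7]), array([495.2,  37.2])]
screws scene [array([672.6,  55.5]), array([687.7, -84. ]), array([ 507.1, -103.3]), array([492.8,  37.3])]
```

```bash
cat >> h.py <<'E'
np.set_printoptions(precision=2,suppress=True)
def st(target=None,yaw=None):
    o=ctrl.get_obs();R=Rn.from_rotvec(o["orientation"]).as_matrix()
    yy=np.degrees(np.arctan2(R[1,1],R[0,1]))
    print("t",o["t"],"p",o["ee_pos"],"yaw_y",yy,"tilt",R[:2,2],"F",o["ft_force"],"M",o["moment"],"w",o["width"],o["grasp_force"],"q",o["qpos"])
    if target is not None: print("tool delta",R.T@(np.array(target)-o["ee_pos"]))
    if yaw is not None: print("rz",-np.radians((yaw-yy+180)%360-180))
E
python3 jog.py '{"segments": [[37,-19,0,0,0,-0.1],[37,-19,0,0,0,-0.1],[37,-19,0,0,0,-0.1],[37,-19,0,0,0,-0.1],[0,0,0,0,0,0]]}' 50
python3 -c "
from h import *
st([552,-194.2,130],-40.6)"
```

```text
t: 0.62
ee_pos: [352.0, -411.1, 239.1]
orientation: [-2.852, -1.307, -0.001]
ft_force: [-0.8, 0.6, 0.3]
width: 58.1
grasp_force: 0.0
t 0.6167 p [ 352.03 -411.05  239.07] yaw_y -40.74704444098018 tilt [-0.  0.] F [-0.82  0.56  0.27] M [-0.06 -0.03 -0.07] w 58.117349717140534 0.0 q [-0.89  0.3   1.81  0.    1.03 -0.18]
tool delta [294.58  10.34 109.66]
rz -0.002566409641858644
```

```bash
python3 jog.py '{"segments": [[40,1.4,5,0,0,0],[40,1.4,5,0,0,0],[40,1.4,5,0,0,0],[40,1.4,5,0,0,0],[40,1.4,5,0,0,0]]}' 44
python3 jog.py '{"segments": [[40,1.4,20,0,0,0],[40,1.4,20,0,0,0],[14.6,0.5,20,0,0,0],[0,0,20,0,0,0],[0,0,0,0,0,0]]}'
python3 jog.py '{"segments": [[0,0,0,0,0,0],[0,0,0,0,0,0]]}'
python3 -c "
from h import *
st([552,-194.2,68],-40.6)
d=get_image('wrist');cv2.imwrite('pics/w1.png',d['img'][:,:,::-1]);print(proj(d,[552,-194.2,72]))
d=get_image('scene');cv2.imwrite('pics/w1s.png',d['img'][:,:,::-1])
"
```

```text
t: 1.03
ee_pos: [489.1, -270.1, 214.6]
orientation: [2.862, 1.295, 0.0]
ft_force: [0.9, -1.5, -0.4]
width: 43.5
grasp_force: 0.0
t: 1.45
ee_pos: [547.6, -204.5, 133.7]
orientation: [-2.856, -1.297, 0.007]
ft_force: [-1.6, -0.1, -0.6]
width: 43.7
grasp_force: 0.0
t: 1.62
ee_pos: [549.3, -207.1, 138.2]
orientation: [2.862, 1.295, 0.001]
ft_force: [0.7, 0.4, -0.3]
width: 43.9
grasp_force: 0.0
t 1.6167 p [ 549.3  -207.08  138.2 ] yaw_y -41.29937407893039 tilt [ 0. -0.] F [ 0.67  0.4  -0.26] M [-0.06  0.02 -0.02] w 43.882325862591856 0.0 q [-0.38  0.5   1.78 -0.    0.86  0.34]
tool delta [11.45 -6.51 70.2 ]
rz -0.012206380380438007
(np.float64(314.54615571348654), np.float64(246.8848948930942))
```

View pics/w1.png

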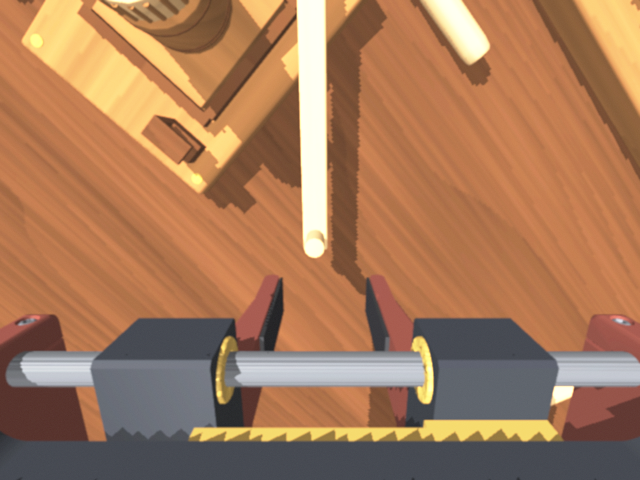

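The wrist view shows the peg top at (315,244), about 3 px from the prediction, with the bar aligned to the tool x axis. I'll move over it, descend and grip.

```bash
python3 jog.py '{"segments": [[12.5,-6.5,0,0,0,0],[0,0,20,0,0,0],[0,0,20,0,0,0],[0,0,20,0,0,0],[0,0,10,0,0,0]]}' 44
python3 jog.py '{"segments": [[0,0,0,0,0,0],[0,0,0,0,0,0],[0,0,0,0,0,0]]}'
python3 -c "
from h import *
st([552,-194.2,68],-40.6)"
```

```text
t: 2.13
ee_pos: [552.0, -192.0, 66.4]
orientation: [-2.861, -1.296, 0.001]
ft_force: [0.4, -0.1, -0.6]
width: 44.0
grasp_force: 0.0
t: 2.38
ee_pos: [553.3, -192.9, 68.6]
orientation: [2.861, 1.296, 0.002]
ft_force: [0.3, -0.2, 0.6]
width: 43.8
grasp_force: 0.0
t 2.3833 p [ 553.32 -192.9    68.58] yaw_y -41.26108304809672 tilt [ 0. -0.] F [ 0.28 -0.15  0.59] M [-0.09 -0.09 -0.03] w 43.815827970371316 0.0 q [-0.36  0.61  1.81  0.    0.73  0.36]
tool delta [-1.85 -0.13  0.58]
rz -0.011538075818407689
```

```bash
python3 jog.py '{"segments": [[0,0,0,0,0,0],[0,0,0,0,0,0],[0,0,0,0,0,0],[0,0,0,0,0,0],[0,0,0,0,0,0]]}' 8
python3 jog.py '{"segments": [[0,0,0,0,0,0],[0,0,0,0,0,0],[0,0,0,0,0,0]]}'
python3 -c "
from h import *
st()"
```

```text
t: 2.8
ee_pos: [552.6, -192.8, 67.7]
orientation: [2.861, 1.296, 0.001]
ft_force: [0.4, 0.5, 0.9]
width: 14.4
grasp_force: 0.7
t: 3.05
ee_pos: [552.6, -192.8, 67.6]
orientation: [2.861, 1.296, 0.0]
ft_force: [-1.2, -0.3, 3.2]
width: 13.4
grasp_force: 30.0
t 3.05 p [ 552.63 -192.82   67.64] yaw_y -41.253003494509315 tilt [ 0. -0.] F [-1.18 -0.34  3.16] M [-0.03  0.1  -0.04] w 13.435124592450599 30.000626742839813 q [-0.36  0.61  1.81 -0.    0.72  0.36]
```

```bash
python3 jog.py '{"segments": [[0.2,-8.7,0,0,0,0.05],[0.2,-8.7,0,0,0,0.05],[0.2,-8.7,0,0,0,0.05],[0.2,-8.7,0,0,0,0.05],[0.2,-8.7,0,0,0,0.05]]}'
python3 jog.py '{"segments": [[0.2,-8.7,0,0,0,0.05],[0.2,-8.7,0,0,0,0.05],[0.2,-8.7,0,0,0,0.05],[0.2,-8.7,0,0,0,0.05],[0.2,-8.7,0,0,0,0.05]]}'
python3 jog.py '{"segments": [[0,0,0,0,0,0],[0,0,0,0,0,0]]}'
python3 -c "
from h import *
st([491.1,-79.5,67.6],-84.3)
p=ctrl.get_obs()['ee_pos']-[665,-62.2,0];print(np.hypot(*p[:2]),np.degrees(np.arctan2(p[1],p[0])))"
```

```text
t: 3.47
ee_pos: [523.5, -160.4, 67.7]
orientation: [3.002, 0.925, 0.001]
ft_force: [0.0, -0.6, 3.5]
width: 13.2
grasp_force: 30.0
t: 3.88
ee_pos: [503.5, -121.6, 67.6]
orientation: [3.094, 0.544, 0.0]
ft_force: [-0.6, -1.5, 3.0]
width: 13.4
grasp_force: 30.0
t: 4.05
ee_pos: [503.5, -121.7, 67.6]
orientation: [-3.093, -0.552, 0.001]
ft_force: [-1.3, 0.1, 3.9]
width: 12.9
grasp_force: 30.0
t 4.05 p [ 503.53 -121.68   67.61] yaw_y -69.76956643260559 tilt [-0. -0.] F [-1.32  0.12  3.95] M [-0.09  0.35 -0.01] w 12.935821433542106 30.000971853733063 q [-0.26  0.54  1.96 -0.    0.64  0.96]
tool delta [  2.92 -43.88   0.02]
rz 0.2536039074933381
172.07911752497847 -159.77782016176212
```

```bash
python3 jog.py '{"segments": [[0.2,-8.7,0,0,0,0.05],[0.2,-8.7,0,0,0,0.05],[0.2,-8.7,0,0,0,0.05],[0.2,-8.7,0,0,0,0.05],[0,0,0,0,0,0]]}'
python3 jog.py '{"segments": [[0,-3.5,0,0,0,0.02],[0,-3.5,0,0,0,0.02],[0,0,0,0,0,0]]}'
python3 -c "
from h import *
st([491.1,-79.5,67.6],-84.3)
p=ctrl.get_obs()['ee_pos']-[665,-62.2,0];print(np.hypot(*p[:2]),np.degrees(np.arctan2(p[1],p[0])))"
```

```text
t: 4.47
ee_pos: [494.8, -87.6, 67.6]
orientation: [-3.133, -0.236, 0.001]
ft_force: [-2.2, -0.4, 6.6]
width: 13.6
grasp_force: 30.0
t: 4.72
ee_pos: [494.0, -81.3, 67.6]
orientation: [-3.137, -0.175, 0.001]
ft_force: [-2.7, -1.0, 5.5]
width: 13.1
grasp_force: 30.0
t 4.7167 p [493.99 -81.28  67.58] yaw_y -83.61758111582171 tilt [-0.  0.] F [-2.69 -1.02  5.53] M [-0.02  0.42 -0.06] w 13.086606431734031 30.00140815973282 q [-0.19  0.52  2.   -0.    0.62  1.27]
tool delta [-2.68 -2.09 -0.02]
rz 0.011910456406696749
172.07009437142636 -173.63325479414283
```

Now small pushes until the stop resists.

```bash
python3 jog.py '{"segments": [[0,-1.5,0,0,0,0.01],[0,0,0,0,0,0]]}'
python3 jog.py '{"segments": [[0,-1,0,0,0,0],[0,0,0,0,0,0]]}'
python3 jog.py '{"segments": [[0,-1,0,0,0,0],[0,0,0,0,0,0]]}'
```

```text
t: 4.88
ee_pos: [493.9, -80.0, 67.6]
orientation: [-3.137, -0.16, 0.001]
ft_force: [-2.3, 0.4, 6.4]
width: 12.7
grasp_force: 30.0
t: 5.05
ee_pos: [493.8, -79.5, 67.6]
orientation: [3.137, 0.161, -0.001]
ft_force: [-3.2, -2.7, 5.4]
width: 13.2
grasp_force: 30.0
t: 5.22
ee_pos: [493.9, -79.3, 67.6]
orientation: [3.136, 0.162, -0.0]
ft_force: [-2.8, -8.4, 5.5]
width: 13.5
grasp_force: 30.0
```

```bash
python3 jog.py '{"segments": [[0,-1,0,0,0,0],[0,-1,0,0,0,0],[0,0,0,0,0,0]]}'
python3 jog.py '{"segments": [[0,1.9,0,0,0,0],[0,0,0,0,0,0]]}'
python3 -c "
from h import *
st([491.1,-79.5,67.6],-84.3)"
```

```text
t: 5.47
ee_pos: [493.9, -79.0, 67.7]
orientation: [3.133, 0.163, 0.001]
ft_force: [-4.2, -22.2, 4.0]
width: 13.3
grasp_force: 30.0
t: 5.63
ee_pos: [493.8, -79.4, 67.6]
orientation: [3.136, 0.16, -0.0]
ft_force: [-3.0, -8.4, 5.1]
width: 13.4
grasp_force: 30.0
t 5.6333 p [493.82 -79.36  67.59] yaw_y -84.15744396166158 tilt [-0. -0.] F [-3.   -8.39  5.14] M [-1.44  0.46 -0.02] w 13.352110436014158 30.001790821552277 q [-0.18  0.52  2.   -0.    0.62  1.29]
tool delta [-2.72 -0.13 -0.01]
rz 0.002488072237604314
```

The keeper is on its hard stop: 22 N with almost no motion, at the expected closed position. I'll release, lift, and move to the lid with the wrist pre-turned anticlockwise.

```bash
python3 jog.py '{"segments": [[0,0,0,0,0,0],[0,0,0,0,0,0],[0,0,0,0,0,0],[0,0,0,0,0,0],[0,0,0,0,0,0]]}' 40
python3 jog.py '{"segments": [[0,0,-15,0,0,0],[0,0,-25,0,0,0],[0,0,-25,0,0,0],[0,0,-25,0,0,0],[0,0,-22,0,0,0]]}'
python3 jog.py '{"segments": [[0,0,0,0,0,-0.12],[0,0,0,0,0,-0.12],[0,0,0,0,0,-0.12],[0,0,0,0,0,-0.12],[0,0,0,0,0,-0.12]]}' 86
python3 jog.py '{"segments": [[0,0,0,0,0,-0.12],[0,0,0,0,0,-0.12],[0,0,0,0,0,-0.12],[0,0,0,0,0,-0.12],[0,0,0,0,0,-0.12]]}'
python3 jog.py '{"segments": [[0,0,0,0,0,-0.12],[0,0,0,0,0,-0.12],[0,0,0,0,0,-0.12],[0,0,0,0,0,-0.12],[0,0,0,0,0,-0.12]]}'
python3 jog.py '{"segments": [[0,0,0,0,0,-0.12],[0,0,0,0,0,-0.12],[0,0,0,0,0,-0.12],[0,0,0,0,0,-0.12],[0,0,0,0,0,0]]}'
python3 -c "
from h import *
st([590.2,-23.2,180])"
```

```text
t: 6.05
ee_pos: [493.7, -77.5, 67.3]
orientation: [-3.137, -0.159, 0.0]
ft_force: [-1.1, -0.5, -0.2]
width: 39.5
grasp_force: 0.0
t: 6.47
ee_pos: [493.7, -77.5, 180.8]
orientation: [3.138, 0.159, 0.001]
ft_force: [0.4, -0.3, -0.9]
width: 40.1
grasp_force: 0.0
t: 6.88
ee_pos: [493.6, -77.4, 179.5]
orientation: [-2.947, -1.088, -0.0]
ft_force: [1.1, -0.4, 0.7]
width: 70.1
grasp_force: 0.0
t: 7.3
ee_pos: [493.6, -77.4, 179.3]
orientation: [-2.494, -1.91, 0.0]
ft_force: [-0.2, -0.4, 0.9]
width: 86.4
grasp_force: 0.0
t: 7.72
ee_pos: [493.6, -77.4, 179.3]
orientation: [-1.818, -2.562, 0.0]
ft_force: [-0.4, 0.1, 0.1]
width: 86.2
grasp_force: 0.0
t: 8.13
ee_pos: [493.6, -77.4, 179.3]
orientation: [-1.159, -2.92, 0.0]
ft_force: [0.2, -0.6, 0.4]
width: 86.0
grasp_force: 0.0
t 8.1333 p [493.56 -77.45 179.32] yaw_y 46.682969311096045 tilt [-0.  0.] F [ 0.15 -0.65  0.44] M [ 0.07 -0.11  0.03] w 85.96542622586078 0.0 q [-0.18  0.33  1.95  0.    0.86 -0.99]
tool delta [-33.1  105.77  -0.7 ]
```

```bash
python3 jog.py '{"segments": [[-11,35.2,0,0,0,0],[-11,35.2,0,0,0,0],[-11,35.2,0,0,0,0],[0,0,0,0,0,0],[0,0,0,0,0,0]]}'
python3 -c "
from h import *
st([590.2,-23.2,103])
d=get_image('wrist');s=get_image('scene')
crop(s,265,225,120,90,5,'pics/s2.png');s5=cv2.imread('pics/s2.png');w=cv2.resize(d['img'][:,:,::-1],(480,360))
c=np.zeros((450+0,1,3),np.uint8)
cv2.imwrite('pics/m.png',np.hstack([cv2.resize(s5,(400,300)),cv2.resize(w,(400,300))]))
print(proj(d,[590.2,-23.2,122]),proj(d,[491.1,-79.5,72]),proj(s,[491.1,-79.5,72]))
"
```

```text
t: 8.55
ee_pos: [591.4, -22.9, 179.0]
orientation: [1.168, 2.916, 0.0]
ft_force: [0.0, 0.5, -0.5]
width: 85.9
grasp_force: 0.0
t 8.55 p [591.36 -22.89 179.03] yaw_y 46.346676333088034 tilt [0. 0.] F [ 0.01  0.48 -0.52] M [ 0.04 -0.06 -0.04] w 85.93270744001865 0.0 q [-0.06  0.45  1.75  0.    0.94 -0.87]
tool delta [ 0.63 -1.03 76.03]
(np.float64(321.9517824566264), np.float64(266.4504004656371)) (np.float64(180.7823908870894), np.float64(203.91511462872833)) (np.float64(283.2963712814914), np.float64(252.9326293132006))
```

View pics/m.png

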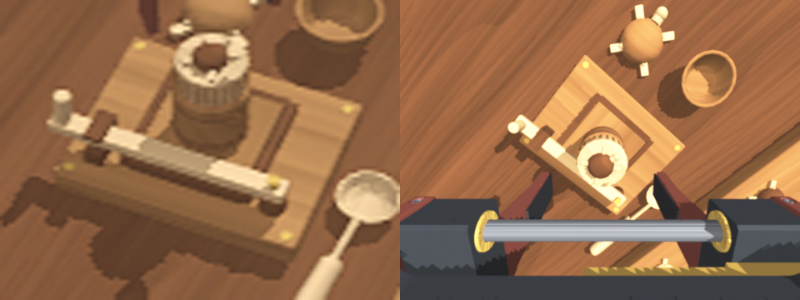

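The scene view shows the bar inside the catch. In the wrist view the lid is at (320,264), against a predicted (322,266). Descending onto the lid and gripping.

```bash
python3 jog.py '{"segments": [[0.3,-0.5,25,0,0,0],[0,0,25,0,0,0],[0,0,20,0,0,0],[0,0,6,0,0,0],[0,0,0,0,0,0]]}'
python3 jog.py '{"segments": [[0,0,0,0,0,0],[0,0,0,0,0,0]]}'
python3 -c "
from h import *
st([590.2,-23.2,103])"
python3 jog.py '{"segments": [[0,0,0,0,0,0],[0,0,0,0,0,0],[0,0,0,0,0,0],[0,0,0,0,0,0],[0,0,0,0,0,0]]}' 45
python3 jog.py '{"segments": [[0,0,0,0,0,0],[0,0,0,0,0,0],[0,0,0,0,0,0]]}'
python3 -c "
from h import *
st([590.2,-23.2,103])"
```

```text
t: 9.07
ee_pos: [587.6, -24.6, 102.0]
orientation: [-1.167, -2.912, 0.002]
ft_force: [-0.1, 0.5, 0.3]
width: 86.1
grasp_force: 0.0
t: 9.23
ee_pos: [590.4, -24.4, 104.8]
orientation: [1.167, 2.915, 0.001]
ft_force: [-0.6, -0.2, -0.6]
width: 85.7
grasp_force: 0.0
t 9.2333 p [590.39 -24.37 104.77] yaw_y 46.36751107893388 tilt [ 0. -0.] F [-0.57 -0.23 -0.62] M [ 0.   -0.15  0.02] w 85.71231831294071 0.0 q [-0.06  0.55  1.79 -0.    0.8  -0.87]
tool delta [0.95 0.71 1.77]
t: 9.65
ee_pos: [590.2, -23.9, 103.8]
orientation: [1.166, 2.916, 0.001]
ft_force: [2.4, 1.6, 0.1]
width: 55.8
grasp_force: 1.6
t: 9.9
ee_pos: [590.2, -23.9, 103.7]
orientation: [1.166, 2.916, 0.001]
ft_force: [0.5, 0.1, 3.6]
width: 55.5
grasp_force: 30.0
t 9.9 p [590.15 -23.91 103.67] yaw_y 46.41054104439312 tilt [0. 0.] F [0.54 0.1  3.57] M [ 0.23 -0.21 -0.01] w 55.53430772626896 30.000528395175934 q [-0.06  0.56  1.79  0.    0.8  -0.87]
tool delta [0.46 0.55 0.67]
```

```bash
cat > s.py <<'E'
from h import *
o=ctrl.get_obs();R=Rn.from_rotvec(o["orientation"]).as_matrix()
print("yaw rad %.4f"%np.arctan2(R[1,1],R[0,1]),"Mz",o["moment"][2],"F",o["ft_force"],"p",o["ee_pos"],o["width"],"q6 %.3f"%o["qpos"][5])
E
python3 s.py
python3 jog.py '{"segments": [[0,0,0.1,0,0,0.1],[0,0,0.1,0,0,0.1],[0,0,0.1,0,0,0.1],[0,0,0.1,0,0,0.1],[0,0,0.1,0,0,0.1]]}' >/dev/null; python3 s.py
python3 jog.py '{"segments": [[0,0,0.1,0,0,0.1],[0,0,0.1,0,0,0.1],[0,0,0.1,0,0,0.1],[0,0,0.1,0,0,0.1],[0,0,0.1,0,0,0.1]]}' >/dev/null; python3 s.py
```

```text
yaw rad 0.8100 Mz -0.012182298621768 F [0.54 0.1  3.57] p [590.15 -23.91 103.67] 55.53430772626896 q6 -0.871
yaw rad 0.3053 Mz 0.07088960621875645 F [1.04 2.11 0.84] p [590.36 -23.86 103.22] 55.53165988670282 q6 -0.366
yaw rad -0.1947 Mz 0.10881417332926036 F [1.46 0.23 1.75] p [590.53 -23.97 102.74] 55.442510949716855 q6 0.134
```

Torque is at friction level, as expected. From here I'll take smaller steps with a check after each.

```bash
python3 jog.py '{"segments": [[0,0,0.1,0,0,0.1],[0,0,0,0,0,0]]}' >/dev/null; python3 s.py
python3 jog.py '{"segments": [[0,0,0.1,0,0,0.1],[0,0,0,0,0,0]]}' >/dev/null; python3 s.py
python3 jog.py '{"segments": [[0,0,0.1,0,0,0.1],[0,0,0,0,0,0]]}' >/dev/null; python3 s.py
python3 jog.py '{"segments": [[0,0,0.1,0,0,0.1],[0,0,0,0,0,0]]}' >/dev/null; python3 s.py
```

```text
yaw rad -0.2935 Mz -0.009891458083245708 F [2.31 0.77 2.41] p [590.58 -24.02 102.66] 55.451508834475945 q6 0.233
yaw rad -0.3906 Mz -0.0335026757371988 F [2.71 1.31 2.22] p [590.52 -24.02 102.53] 55.613448675734624 q6 0.330
yaw rad -0.4887 Mz 0.0904715629192344 F [1.73 0.57 1.52] p [590.57 -24.11 102.45] 55.45057562931259 q6 0.428
yaw rad -0.5866 Mz 0.16001568993168316 F [ 3.37 -1.05  3.64] p [590.61 -24.49 102.44] 55.59976348003476 q6 0.526
```

```bash
python3 jog.py '{"segments": [[0,0,0.1,0,0,0.1],[0,0,0,0,0,0]]}' >/dev/null; python3 s.py
python3 jog.py '{"segments": [[0,0,0.1,0,0,0.1],[0,0,0,0,0,0]]}' >/dev/null; python3 s.py
python3 jog.py '{"segments": [[0,0,0.1,0,0,0.1],[0,0,0,0,0,0]]}' >/dev/null; python3 s.py
```

```text
yaw rad -0.6857 Mz 0.6228509113478826 F [ 1.33 -4.63  7.35] p [589.87 -24.89 102.39] 55.467837660657075 q6 0.626
yaw rad -0.7879 Mz -0.01377368948190665 F [4.67 2.39 3.96] p [590.94 -23.76 102.53] 55.519808183137265 q6 0.727
yaw rad -0.8854 Mz 0.8106431648105666 F [ 2.47 -1.01  5.2 ] p [590.2  -24.29 102.17] 55.17370760012406 q6 0.825
```

```bash
for i in 1 2; do :; done
python3 jog.py '{"segments": [[0,0,0,0,0,0],[0,0,0,0,0,0]]}' >/dev/null; python3 s.py
python3 jog.py '{"segments": [[0,0,0,0,0,0.03],[0,0,0,0,0,0]]}' >/dev/null; python3 s.py
python3 jog.py '{"segments": [[0,0,0,0,0,0.03],[0,0,0,0,0,0]]}' >/dev/null; python3 s.py
python3 jog.py '{"segments": [[0,0,0,0,0,0.03],[0,0,0,0,0,0]]}' >/dev/null; python3 s.py
python3 -c "
from h import *
d=get_image('wrist');crop(d,200,140,240,180,3,'pics/w3.png')"
```

```text
yaw rad -0.8808 Mz 0.7254019285946827 F [ 2.03 -0.75  4.94] p [590.19 -24.29 102.17] 55.641770335063335 q6 0.820
yaw rad -0.9131 Mz 0.21282489869630974 F [ 0.02 -3.48  6.65] p [589.46 -24.75 102.07] 55.39634285021528 q6 0.853
yaw rad -0.9422 Mz 0.7893410415759854 F [-0.5  -3.2   6.51] p [589.39 -24.72 102.04] 55.41668328142966 q6 0.882
yaw rad -0.9734 Mz 0.49873219280750475 F [ 2.79 -0.42  4.68] p [590.13 -24.19 102.11] 55.270548292243404 q6 0.913
```

View pics/w3.png

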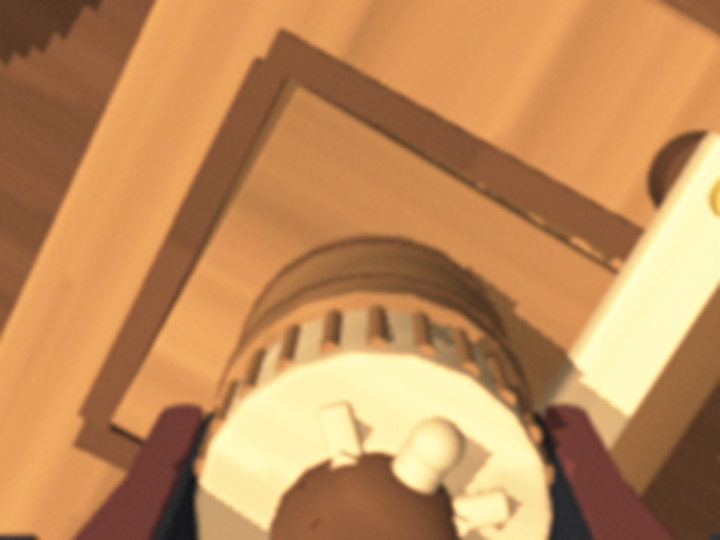

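The lid is seated: Mz reaches 0.6–0.8 N m against 0.06 N m friction, and the pads click over the flutes. The turtle's head is at crop (432,447), full image (344,289). I'll ease back slowly to find where the torque vanishes.

```bash
cat > head.py <<'E'
from h import *
import sys
d=get_image('wrist');g=cv2.cvtColor(d['img'],cv2.COLOR_RGB2GRAY)
crop(d,200,140,240,180,3,sys.argv[1])
E
python3 - <<'E'
from h import *
d=get_image('wrist')
for z in (113,116,119):
    p=ray(d,344,289,z)-[590.1,-23.6,0];print(z,np.hypot(*p[:2]),"head yaw %.3f"%np.arctan2(p[1],p[0]))
print(proj(d,[590.1,-23.6,116]))
E
python3 s.py
for k in 1; do python3 jog.py '{"segments": [[0,0,0,0,0,-0.02],[0,0,0,0,0,0]]}' >/dev/null; python3 s.py; done
python3 jog.py '{"segments": [[0,0,0,0,0,-0.02],[0,0,0,0,0,0]]}' >/dev/null; python3 s.py
python3 jog.py '{"segments": [[0,0,0,0,0,-0.02],[0,0,0,0,0,0]]}' >/dev/null; python3 s.py
python3 jog.py '{"segments": [[0,0,0,0,0,-0.02],[0,0,0,0,0,0]]}' >/dev/null; python3 s.py
```

```text
113 17.57724708827136 head yaw 0.051
116 18.641618126167753 head yaw 0.098
119 19.74194630966985 head yaw 0.139
(np.float64(323.4535288107516), np.float64(322.6878158179452))
yaw rad -0.9743 Mz 0.4676884580708414 F [2.15 0.31 4.63] p [590.17 -24.19 102.04] 55.257059208304256 q6 0.913
yaw rad -0.9566 Mz 0.19866508425440219 F [ 3.58 -1.34  5.12] p [590.29 -24.15 101.96] 55.57650083714062 q6 0.895
yaw rad -0.9379 Mz -0.01482659872788018 F [ 3.7  -1.41  5.  ] p [590.32 -24.12 101.97] 55.99890557964321 q6 0.877
yaw rad -0.9180 Mz -0.02759647636731974 F [ 3.56 -1.3   5.16] p [590.32 -24.16 102.  ] 55.47464830980746 q6 0.857
yaw rad -0.8980 Mz 0.011504605305115045 F [ 3.53 -0.94  5.08] p [590.31 -24.18 102.  ] 55.670679293641015 q6 0.837
```

The head yaw is 0.098, equal to the holder yaw of 0.0995, which is consistent with lid_turn = 0. Contact torque vanished at hand yaw ≈ -0.945, so I'll back off to about +0.635.

```bash
python3 jog.py '{"segments": [[0,0,-0.1,0,0,-0.1],[0,0,-0.1,0,0,-0.1],[0,0,-0.1,0,0,-0.1],[0,0,-0.1,0,0,-0.1],[0,0,-0.1,0,0,-0.1]]}' >/dev/null; python3 s.py
python3 jog.py '{"segments": [[0,0,-0.1,0,0,-0.1],[0,0,-0.1,0,0,-0.1],[0,0,-0.1,0,0,-0.1],[0,0,-0.1,0,0,-0.1],[0,0,-0.1,0,0,-0.1]]}' >/dev/null; python3 s.py
python3 jog.py '{"segments": [[0,0,-0.1,0,0,-0.1],[0,0,-0.1,0,0,-0.1],[0,0,-0.1,0,0,-0.1],[0,0,-0.1,0,0,-0.1],[0,0,-0.1,0,0,-0.1]]}' >/dev/null; python3 s.py
python3 jog.py '{"segments": [[0,0,0,0,0,-0.03],[0,0,0,0,0,0],[0,0,0,0,0,0]]}' >/dev/null; python3 s.py
python3 head.py pics/w4.png
```

```text
yaw rad -0.3942 Mz -0.08976994156611157 F [ 2.86 -1.24  4.93] p [590.37 -24.21 102.51] 55.261718318166366 q6 0.333
yaw rad 0.1057 Mz -0.12965424215394736 F [ 4.11 -0.15  4.9 ] p [590.43 -24.01 103.01] 55.49057994259123 q6 -0.167
yaw rad 0.6056 Mz -0.09697185138026762 F [4.55 0.97 4.91] p [590.49 -23.76 103.51] 55.3217689960209 q6 -0.667
yaw rad 0.6311 Mz 0.04945632227837084 F [4.98 1.42 3.84] p [590.52 -23.74 103.54] 55.5707592671318 q6 -0.692
```

View pics/w4.png

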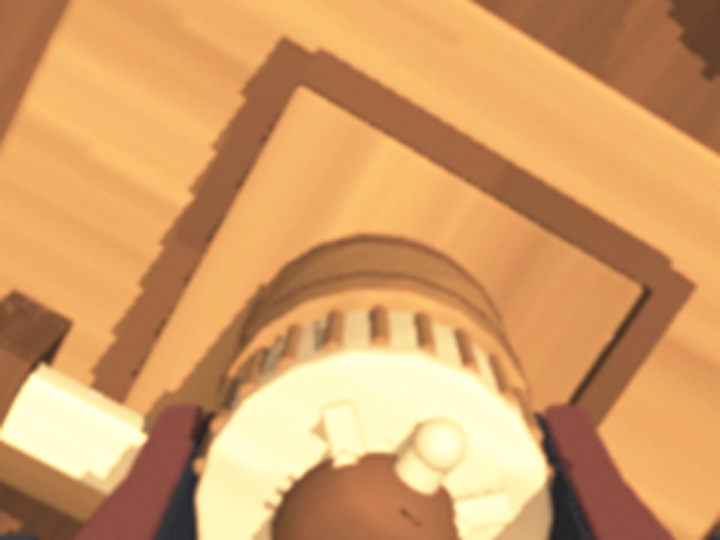

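The head has stayed put in the hand, at (437,447) against (432,447). The hand turned 1.605 rad and the lid lagged about 0.04, so the lid has turned about 1.57 rad. One last look at the scene before handing in.

```bash
python3 jog.py '{"segments": [[0,0,0,0,0,0],[0,0,0,0,0,0]]}' >/dev/null; python3 s.py; python3 -c "
from h import *
d=get_image('scene');crop(d,245,205,160,120,4,'pics/s5.png')"
```

```text
yaw rad 0.6309 Mz 0.06618203193135493 F [4.14 0.71 4.59] p [590.49 -23.7  103.51] 55.481000677497136 q6 -0.692
```

View pics/s5.png

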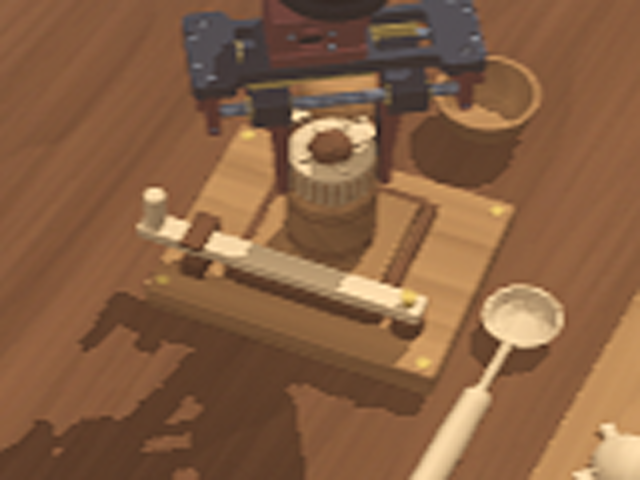

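The keeper is home in the catch (crop (200,240)), the jar is in its pocket, the lid is gripped, and the bowl and spoon are undisturbed.

```bash
python3 -c "
from workcell import ctrl, get_image
print(ctrl.close_job())"
```

```text
the job is handed in; nothing more can be done
None
```

The job is handed in: the keeper is shut against its stop, and the lid was bottomed out, backed off about 1.57 rad (a quarter turn) and is still gripped, with the jar in its pocket and no other wares touched.

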